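# Find the loose canister lid and hold it open

### The arm

A 6-joint arm with a two-finger parallel gripper is mounted at the origin on the work surface. World frame = base frame: x ahead of the robot, y to its left, z up, the work surface at z = 0. Lengths are in mm, angles in rad, forces in N, time in s.
With the tool pointing down it reaches from about 275 to 1000 mm from the base axis. Payload 8.4 kg.
Tool frame: the origin (TCP) lies at the centre of the arm's flange, where the gripper is bolted on; the fingertips stand 173 mm ahead of it and the grasp point (between the pads) lies 155 mm ahead of it (tcp_to_tips is the distance from the TCP to the fingertips, in mm); z points along the fingers, x is the direction in which the jaws open and shut, and the axes are right-handed (so a half turn about z gives the same grasp; the last joint's range is limited). The gripper opens to 85 mm and grips with 20 to 120 N. Pads are 22 mm wide; open, the fingers measure 114 mm over their backs; the gripper's body (76 mm by 85 mm) begins 54 mm behind the grasp point. The pads swing forward as they close: fully open they stand 13 mm farther back than shut.
Start: joints at [1.241, 0.353, 1.633, -0, 1.155, -0.002], TCP at [201.225, 591.725, 404.681] pointing down, gripper open.
Joint ranges: [-2.63, 2.63], [-0.92, 2.1], [0.06, 2.66], [-1.3, 4.44], [0, 2.69], [-3.02, 3.02]. Speed limits (rad/s): [2.22, 2.22, 2.79, 3.14, 3.14, 3.14].

### API

Orientations are given as [roll, pitch, yaw] about the fixed x, y, z axes, in that order (R = Rz(yaw) Ry(pitch) Rx(roll)).
In Python, from rig import sense, grab_frame, camera_info, sign_off, tcp_to_tips gives the robot as it stands.
- The arm moves only by the shell command python3 -m creep 'ROWS' [FORCE]. ROWS is text: rows parted by semicolons, each of 5 numbers parted by spaces: the opening in per cent of the stroke, from 0 (shut) to 100 (fully open), then the shift along the tool's x, y, z in cm, then the turn about the tool's z in degrees. In form: fingers tx ty tz roll; .... A call has 1 to 20 rows; each row is the pose to reach, as a shift and turn from the pose measured when the call began, along the tool's axes at that moment; what a row does not reach only later rows make up. A row lasts 1/10 s, in which the tool goes at most 50 mm and 8.59 degrees, less where a joint would pass 70% of its speed; a pose out of reach is approached as far as the arm can. A call with a gripper value outside its range is refused whole. The fingers move at their own pace and stop on an object; FORCE is the grip in N (left out, the last holds). Time passes only in rows, so rows that repeat a pose let the fingers close. It gives the time, the measured TCP pose, the force and the opening at its end, in the units of the state.
- sense(): the state, without advancing time (a new reading comes with each control period).
- grab_frame(name): name is "side" or "top" or "wrist"; returns (picture, depth): 480x640x3 uint8, blue, green, red; 480x640 float32, mm along the optical axis (not along the pixel's ray), 0 where there is no reading.
- camera_info(name): a dict with "vertical_fov" (degrees; the focal length in pixels is half the picture's height over the tangent of half this angle, whatever the lens; pixels are square), "cx", "cy" (the principal point, pixels), "world_to_cam" (4x4, takes a point from world to camera coordinates). Camera axes: x right, y down, z forward; pixel columns grow to the right and rows downward; lengths in mm; the calibration is good to about 2 mm. A picture is of the moment at which its call begins: read the wrist's pose just before it. camera_info takes no time and is no camera call; for the wrist camera it gives the pose at the moment of the call.
- sign_off(): hands the job in, once; it reports no verdict.
The state is a dict: "clock": time; "qpos": joint angles; "qvel": joint speeds; "joint_efforts": joint torques, N m; "eef_pos": TCP position; "tcp_rot": TCP orientation; "contact_force": force on the tool from outside, world axes, zero at the start; "wrist_torque": the same for the moment, N m; "opening": opening from 0.0 (shut) to 1.0 (fully open).
Only numpy, scipy, OpenCV 4.12 (cv2) and the standard library are available. Lean on these libraries where they do the work, as an engineer would, in place of code of your own. Each camera call takes 0.05 s, during which the arm holds its last target.

### The job

Get a tasting ready: stand the wooden spoon, brass end down, in the terracotta crock and let go of it. Then test the lids of the three white canisters by pressing down with the fingertips on each lid's black tab for a moment, one after another from the robot's leftmost to its rightmost: one lid gives, the other two are clamped tight. Lift the loose lid by its tab to at least 40 degrees and finish still holding it open, leaving the tight lids shut, the spoon standing in the crock and everything else on the table where it is.

Things in the scene. Friction and masses are not known exactly. Their poses are not given: they have to be found in the camera images.
- jar_a: white canister with blue bands, one of three alike, fixed to the table: 80 mm across, 94 mm tall to the rim, lid top 110 mm above the table. Origin at the centre of its underside on the table, z up; -x is its front, where the lid's grip tab stands; +x is its rear, where the lid is hinged. The letter says nothing of its place in the row.
- seat_a: lid assembly of jar_a (rubber ring, with the steel lid and its tab on it). Origin on the jar's axis, 94 mm above the table, axes as the jar's. Two of the three assemblies are clamped rigidly; the loose one sinks up to 6 mm when its tab is pressed down (gives from about 1.5 N, bottoms at about 5 N) and springs back.
- lid_a (a joint): hinge of the lid of jar_a, rad: 0 shut, grows as the front of the lid rises, stop at 1.35. Axis along the jar's y, at 46 mm on the jar's +x side of its axis and 102 mm above the table. The loose lid (about 150 g) swings freely and falls shut when let go; a clamped one cannot be opened.
- lid_a_top (a point): centre of the top face of the grip tab of jar_a's lid: a black upright block 16 mm (jar x) by 12 mm (jar y), standing 37 mm above the lid, its centre 26 mm in front (-x) of the jar's axis, its top 147 mm above the table when shut. Turns with the lid. Pinch it across its 12 mm faces (along the jar's y).
- jar_b: white canister with blue bands, one of three alike, fixed to the table: 80 mm across, 94 mm tall to the rim, lid top 110 mm above the table. Origin at the centre of its underside on the table, z up; -x is its front, where the lid's grip tab stands; +x is its rear, where the lid is hinged. The letter says nothing of its place in the row.
- seat_b: lid assembly of jar_b (rubber ring, with the steel lid and its tab on it). Origin on the jar's axis, 94 mm above the table, axes as the jar's. Two of the three assemblies are clamped rigidly; the loose one sinks up to 6 mm when its tab is pressed down (gives from about 1.5 N, bottoms at about 5 N) and springs back.
- lid_b (a joint): hinge of the lid of jar_b, rad: 0 shut, grows as the front of the lid rises, stop at 1.35. Axis along the jar's y, at 46 mm on the jar's +x side of its axis and 102 mm above the table. The loose lid (about 150 g) swings freely and falls shut when let go; a clamped one cannot be opened.
- lid_b_top (a point): centre of the top face of the grip tab of jar_b's lid: a black upright block 16 mm (jar x) by 12 mm (jar y), standing 37 mm above the lid, its centre 26 mm in front (-x) of the jar's axis, its top 147 mm above the table when shut. Turns with the lid. Pinch it across its 12 mm faces (along the jar's y).
- jar_c: white canister with blue bands, one of three alike, fixed to the table: 80 mm across, 94 mm tall to the rim, lid top 110 mm above the table. Origin at the centre of its underside on the table, z up; -x is its front, where the lid's grip tab stands; +x is its rear, where the lid is hinged. The letter says nothing of its place in the row.
- seat_c: lid assembly of jar_c (rubber ring, with the steel lid and its tab on it). Origin on the jar's axis, 94 mm above the table, axes as the jar's. Two of the three assemblies are clamped rigidly; the loose one sinks up to 6 mm when its tab is pressed down (gives from about 1.5 N, bottoms at about 5 N) and springs back.
- lid_c (a joint): hinge of the lid of jar_c, rad: 0 shut, grows as the front of the lid rises, stop at 1.35. Axis along the jar's y, at 46 mm on the jar's +x side of its axis and 102 mm above the table. The loose lid (about 150 g) swings freely and falls shut when let go; a clamped one cannot be opened.
- lid_c_top (a point): centre of the top face of the grip tab of jar_c's lid: a black upright block 16 mm (jar x) by 12 mm (jar y), standing 37 mm above the lid, its centre 26 mm in front (-x) of the jar's axis, its top 147 mm above the table when shut. Turns with the lid. Pinch it across its 12 mm faces (along the jar's y).
- spoon: wooden tasting spoon, 50 g, loose. Handle 12 mm thick, 200 mm long; flat bowl 38 mm across, 9 mm thick at one end, brass cap at the other. Origin on the handle's axis at its middle; x along it to the bowl (bowl's centre at +115 mm), z normal to the bowl. Balances about 17 mm to the brass side of the origin. Lies in the rest sloping 25 degrees, bowl up, brass end against a stop.
- spoon_foot (a point): centre of the brass end of the spoon's handle (-100 mm along the spoon's x)
- spoon_grip (a point): point on the handle's axis 45 mm from the origin towards the bowl, clear of the rest: a good place to hold it
- rest: dark wooden sloping trough that carries the spoon, fixed; base 130 x 60 mm. Origin on the table beneath the spoon's middle; +x is the way the trough rises (towards the bowl). The trough ends 5 mm past the spoon's middle; beyond it the handle is free all round. The spoon's axis passes 66 mm above the origin.
- crock: narrow round terracotta utensil crock, fixed: 58 mm across outside, 46 mm inside, 110 mm tall, inner floor 6 mm above the table. Origin at the centre of its underside.
- mug: white enamel mug, 80 mm across, 80 high, loose; not part of the job. Origin at its underside (spatula: in its length).
- can: steel food can with a red band, 70 mm across, 85 high, loose; not part of the job. Origin at its underside (spatula: in its length).
- bowl: blue bowl, 90 mm across, 40 high, loose; not part of the job. Origin at its underside (spatula: in its length).
- pot: dark steel pot, 150 mm across, 80 high, loose; not part of the job. Origin at its underside (spatula: in its length).
- loaf_tin: open steel loaf tin, 90 x 180 mm, 60 high, loose; not part of the job. Origin at its underside (spatula: in its length).
- spice_jar: amber glass spice jar, 48 mm across, 90 high, loose; not part of the job. Origin at its underside (spatula: in its length).
- whisking_spatula: steel spatula with a dark wooden handle, lying flat, 240 mm long, loose; not part of the job. Origin at its underside (spatula: in its length).
Mind the look-alikes: they are no part of the job. What is shaped like the jar_c but pink or turquoise is not meant.

How it is judged:
By the outcome, as a careful person would: the job done as asked, in the order asked, and still so for the second after the job is handed in, while the arm keeps its last pose, push and grip.
It also fails if it takes over 67 s, if anything falls off the work surface, if the arm or the gripper's body presses on something with over 40 N, if the wrist force passes 120 N, or if a joint passes its speed limit or range.

## Working session

There is one attempt and no reset: what is moved stays moved. The work goes in short steps, Python scripts to look and compute and a shell command to move; the robot and the scene stay as the last step left them, time stands still between calls to the robot, and variables do not carry over. Pictures are saved under pics/ and viewed, and the job is handed in when it is done.

```bash
mkdir -p pics; ls
python3 - <<'E'
from rig import *
import cv2
s=sense()
print({k:v for k,v in s.items()})
for n in("top","side","wrist"):
    i=camera_info(n); print(n,i)
    p,d=grab_frame(n); cv2.imwrite(f"pics/{n}0.png",p)
    import numpy as np; np.save(f"/tmp/{n}0.npy",d); np.save(f"/tmp/{n}0i.npy",p)
    import pickle; pickle.dump(i,open(f"/tmp/{n}0.pkl","wb"))
print(tcp_to_tips)
E
```

```text
pics
{'clock': 0.0, 'qpos': array([ 1.24060005e+00,  3.53675301e-01,  1.63414682e+00, -2.25800938e-05,
        1.15518732e+00, -2.40105701e-03]), 'qvel': array([-7.54013622e-04,  8.22584885e-04,  1.11797957e-06, -1.36017505e-03,
       -5.05352178e-04,  4.15186675e-04]), 'joint_efforts': array([ 9.44325948e-04, -6.05258060e+01, -3.42058825e+01,  2.13591698e-04,
        9.44887928e-03, -2.50203340e-05]), 'eef_pos': array([201.15035528, 591.49746356, 403.93911582]), 'tcp_rot': array([3.14157541e+00, 1.41684209e-03, 1.24301023e+00]), 'contact_force': array([-0.0930217 ,  0.04503279, -0.84131708]), 'wrist_torque': array([ 0.00557269, -0.00492893,  0.04008672]), 'opening': 1.0017331354870542}
top {'vertical_fov': 56.55002456638915, 'cx': 317.8663405627361, 'cy': 247.28915329009635, 'world_to_cam': array([[ 2.30355903e-02, -9.99732839e-01,  1.90043350e-03,
         1.32950519e+01],
       [-9.98491566e-01, -2.31016725e-02, -4.98086800e-02,
         5.10343754e+02],
       [ 4.98392762e-02, -7.50194481e-04, -9.98756969e-01,
         1.23826915e+03],
       [ 0.00000000e+00,  0.00000000e+00,
[... 252 characters left out ...]
201215e-01, -4.49804650e-01, -7.59332993e-01,
         3.29195904e+02],
       [ 5.47067935e-01,  5.26598159e-01, -6.50700433e-01,
         1.13446760e+03],
       [ 0.00000000e+00,  0.00000000e+00,  0.00000000e+00,
         1.00000000e+00]])}
wrist {'vertical_fov': 64.71190768733751, 'cx': 318.2770783758117, 'cy': 240.50290093009883, 'world_to_cam': array([[ 3.22727194e-01,  9.46490637e-01, -1.62235071e-03,
        -6.23397785e+02],
       [ 9.13024833e-01, -3.10863590e-01,  2.64101274e-01,
        -3.45454961e+01],
       [ 2.49465054e-01, -8.67139096e-02, -9.64493590e-01,
         3.79070677e+02],
       [ 0.00000000e+00,  0.00000000e+00,  0.00000000e+00,
         1.00000000e+00]])}
173.4
```

View pics/top0.png

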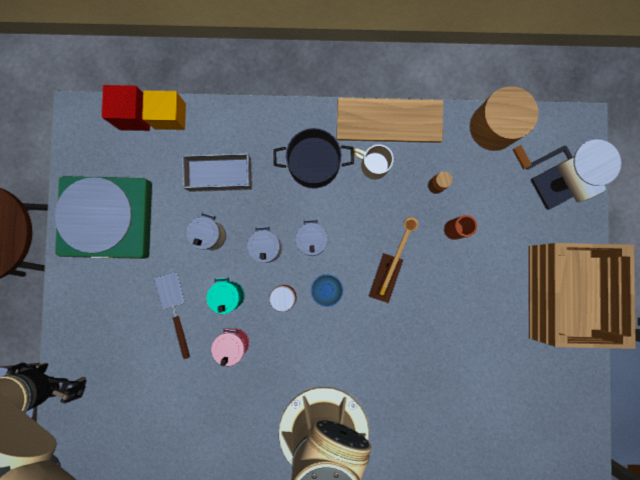

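View pics/side0.png

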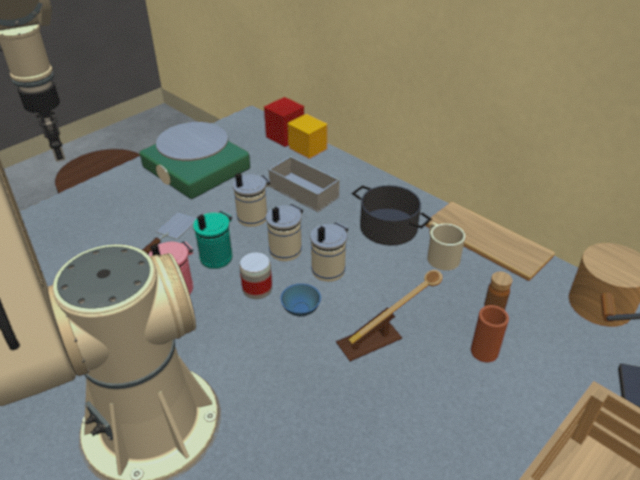

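View pics/wrist0.png

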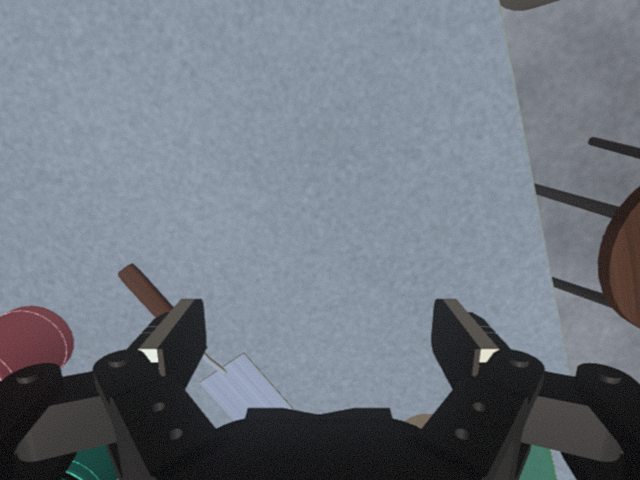

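```bash
cat > h.py <<'E'
import numpy as np, pickle
def load(n,t="0"):
    return np.load(f"/tmp/{n}{t}i.npy"),np.load(f"/tmp/{n}{t}.npy"),pickle.load(open(f"/tmp/{n}{t}.pkl","rb"))
def ray(i,u,v):
    f=240/np.tan(np.radians(i["vertical_fov"]/2)); W=np.array(i["world_to_cam"])
    R=W[:3,:3]; C=-R.T@W[:3,3]; d=R.T@np.array([(u-i["cx"])/f,(v-i["cy"])/f,1]); return C,d
def plane(i,u,v,z):
    C,d=ray(i,u,v); return C+d*(z-C[2])/d[2]
def dep(i,u,v,D): C,d=ray(i,u,v); return C+d*D
def proj(i,P):
    f=240/np.tan(np.radians(i["vertical_fov"]/2)); W=np.array(i["world_to_cam"])
    c=W[:3,:3]@np.array(P)+W[:3,3]; return f*c[0]/c[2]+i["cx"],f*c[1]/c[2]+i["cy"]
def grab(n,t):
    from rig import grab_frame,camera_info
    import cv2
    i=camera_info(n); p,d=grab_frame(n)
    np.save(f"/tmp/{n}{t}.npy",d); np.save(f"/tmp/{n}{t}i.npy",p); pickle.dump(i,open(f"/tmp/{n}{t}.pkl","wb"))
    cv2.imwrite(f"pics/{n}{t}.png",p); return p,d,i
E
python3 - <<'E'
from h import *
import cv2
p,d,i=load("top")
a=cv2.resize(p[205:275,180:345],None,fx=4.8,fy=4.8,interpolation=cv2.INTER_CUBIC)
cv2.imwrite("pics/jars.png",a)
b=cv2.resize(p[165:310,360:490],None,fx=4.1,fy=4.1,interpolation=cv2.INTER_CUBIC)
cv2.imwrite("pics/spoon.png",b)
for n,(u,v) in dict(j1=(203,230),j2=(264,243),j3=(311,236),bowl=(411,223),foot=(383,292),crock=(462,226),spice=(441,182),cyl=(512,110),turq=(224,297),can=(282,298),mug=(377,160)).items():
    print(n,dep(i,u,v,d[v,u]).round(1))
E
```

```text
j1 [542.9 323.3 110.6]
j2 [512.9 164.6 110.9]
j3 [533.7  43.5 112.9]
bowl [ 572.7 -213.   118.8]
foot [ 389.9 -157.4   27. ]
crock [ 579.8 -380.5    7.3]
spice [ 687.5 -298.2   86.6]
cyl [ 874.5 -472.5  119.3]
turq [371.5 263.7 108.6]
can [370.9 116.1  86.8]
mug [ 762.6 -137.4    7.3]
```

View pics/jars.png

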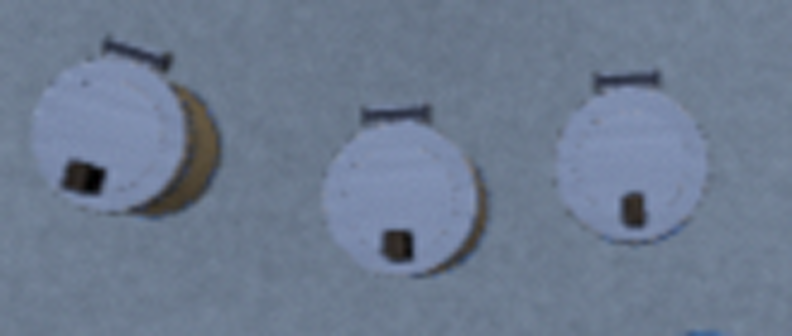

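View pics/spoon.png

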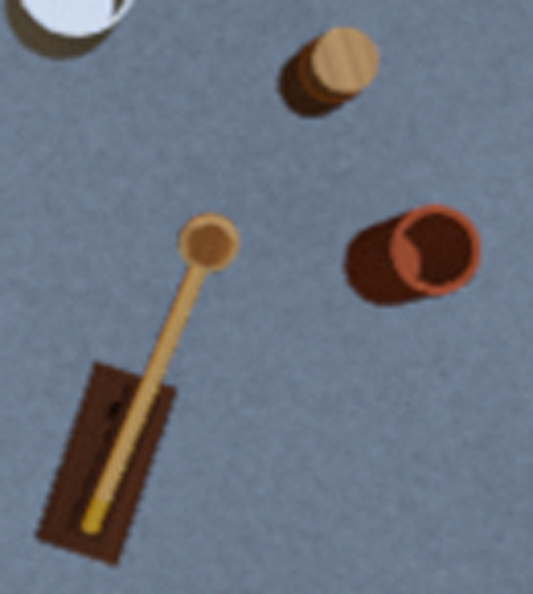

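Run:
```python
from h import *
import cv2
p,d,i=load("top")
h=cv2.cvtColor(p,cv2.COLOR_BGR2HSV).astype(int)
H,S,V=h[...,0],h[...,1],h[...,2]
vv,uu=np.mgrid[:480,:640]
def P3():
    f=240/np.tan(np.radians(i["vertical_fov"]/2)); W=np.array(i["world_to_cam"])
    c=np.stack([(uu-i["cx"])/f*d,(vv-i["cy"])/f*d,d],-1)-W[:3,3]
    return c@W[:3,:3]
X=P3()
# lids: depth pts z 105..116
for n,(u,v) in dict(j1=(203,230),j2=(264,243),j3=(311,236)).items():
    win=(abs(uu-u)<30)&(abs(vv-v)<30)
    lid=win&(X[...,2]>100)&(X[...,2]<150)&(V>0)
    bright=win&(X[...,2]>104)&(X[...,2]<118)&(V>125)
    cs,_=cv2.findContours((lid).astype(np.uint8),cv2.RETR_EXTERNAL,cv2.CHAIN_APPROX_NONE)
    br,_=cv2.findContours((bright).astype(np.uint8),cv2.RETR_EXTERNAL,cv2.CHAIN_APPROX_NONE)
    c=max(br,key=cv2.contourArea); (cu,cv_),r=cv2.minEnclosingCircle(c); M=cv2.moments(cv2.convexHull(c))
    ctr=plane(i,M['m10']/M['m00'],M['m01']/M['m00'],110)
    tab=win&(X[...,2]>138)&(X[...,2]<156)&(np.hypot(X[...,0]-ctr[0],X[...,1]-ctr[1])<45)
    dark=win&(V<90)&(np.hypot(uu-cu,vv-cv_)<r-1)
    t=X[tab]; rr=r*ctr[0]*0
    print(n,"lid",ctr.round(1),"tab n",tab.sum(),t.mean(0).round(1), "px",uu[tab].mean().round(1),vv[tab].mean().round(1),"dark px",uu[dark].mean().round(1),vv[dark].mean().round(1))
    hg=win&(V<110)&(X[...,2]>85)&(X[...,0]>ctr[0]+38)&(X[...,0]<ctr[0]+60)&(X[...,2]<135)
    print("  hinge",hg.sum(),plane(i,uu[hg].mean(),vv[hg].mean(),104).round(1), X[hg].mean(0).round(1))
    tc=plane(i,uu[tab].mean(),vv[tab].mean(),147)
    print("  tabtop ray",tc.round(1),"dist",np.hypot(*(tc-ctr)[:2]).round(1),"yaw hinge->",np.degrees(np.arctan2(*(ctr-tc)[1::-1])).round(1))
# crock rim
c=np.array([580,-380]);
m=(abs(uu-464)<20)&(abs(vv-226)<22)&(X[...,2]>100)&(X[...,2]<118)
cs,_=cv2.findContours(m.astype(np.uint8),cv2.RETR_EXTERNAL,cv2.CHAIN_APPROX_NONE)
e=cv2.fitEllipse(max(cs,key=len)); print("rim",e,plane(i,e[0][0],e[0][1],110).round(1),m.sum())
# bowl, foot
wood=(H>8)&(H<25)&(S>70)&(V>100)
m=wood&(abs(uu-411)<9)&(abs(vv-223)<9)&(X[...,2]>95)
print("bowl",m.sum(),uu[m].mean(),vv[m].mean(),X[m].mean(0).round(1),plane(i,uu[m].mean(),vv[m].mean(),119).round(1))
m=wood&(X[...,2]>15)&(uu>375)&(uu<420)&(vv>210)&(vv<300)
x=X[m]
hd=x[x[:,2]<100]; mu=hd.mean(0); s=np.linalg.svd(hd-mu,full_matrices=False)[2][0]; s*=np.sign(s[0])
print("handle",mu.round(1),s.round(3),"slope",np.degrees(np.arcsin(s[2])),"yaw",np.degrees(np.arctan2(s[1],s[0])))
```

```text
j1 lid [536.6 325.8 110. ] tab n 33 [511.1 332.7 145. ] px 195.3 241.3 dark px 197.0 241.7
  hinge 32 [581.  314.7 104. ] [580.7 314.  106.9]
  tabtop ray [511.  332.2 147. ] dist 26.4 yaw hinge-> -14.0
j2 lid [504.9 168.  110. ] tab n 30 [479.5 165.5 144.2] px 261.7 255.5 dark px 262.5 255.6
  hinge 34 [550.9 172.1 104. ] [550.6 171.7 107.3]
  tabtop ray [479.4 165.1 147. ] dist 25.7 yaw hinge-> 6.5
j3 lid [526.7  44.1 110. ] tab n 29 [500.1  42.1 145.5] px 311.1 248.4 dark px 311.5 248.4
  hinge 33 [572.8  46.6 104. ] [572.3  46.5 107.8]
  tabtop ray [500.   42.1 147. ] dist 26.8 yaw hinge-> 4.3
rim ((465.08642578125, 225.67324829101562), (21.2502384185791, 22.33538818359375), 80.8106689453125) [ 570.  -355.2  110. ] 178
bowl 161 410.2919254658385 224.0 [ 570.1 -211.4  118.2] [ 570.1 -211.2  119. ]
handle [ 456.9 -175.4   62.3] [ 0.861 -0.269  0.432] slope 25.62124640960451 yaw -17.328191466966835
```

Run:
```python
from h import *
import cv2
p,d,i=load("side"); q=p.copy()
for P in [(570,-355,110),(570,-211,115),(511,332,147),(479.5,165,147),(500,42,147)]:
    u,v=proj(i,P); print(P,round(u,1),round(v,1)); cv2.circle(q,(int(round(u)),int(round(v))),1,(0,255,0),-1)
cv2.imwrite("pics/sideproj.png",cv2.resize(q[160:370,220:520],None,fx=2.6,fy=2.6,interpolation=cv2.INTER_NEAREST))
```

```text
(570, -355, 110) 492.2 314.3
(570, -211, 115) 432.0 277.0
(511, 332, 147) 237.9 173.5
(479.5, 165, 147) 275.0 207.7
(500, 42, 147) 320.2 227.1
```

View pics/sideproj.png

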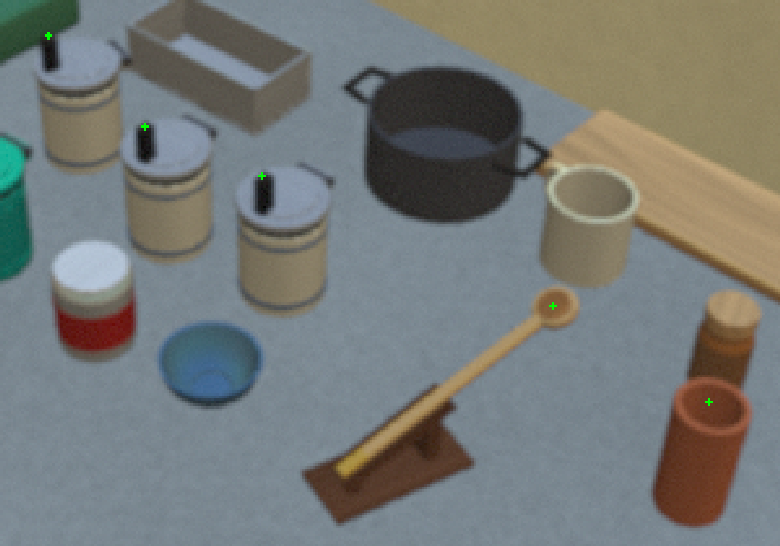

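```bash
cat >> h.py <<'E'
def go(x,y,z,yawdeg=None):
    from rig import sense
    from scipy.spatial.transform import Rotation as Ro
    s=sense(); R=Ro.from_euler('xyz',s["tcp_rot"]).as_matrix()
    t=R.T@(np.array([x,y,z])-s["eef_pos"])/10
    yw=np.degrees(np.arctan2(R[1,0],R[0,0])); r=0
    if yawdeg is not None: r=-((yawdeg-yw+180)%360-180)
    print("clk %.2f"%s["clock"],"at",s["eef_pos"].round(1),"yaw %.1f"%yw,"F",s["contact_force"].round(1),"op %.3f"%s["opening"],"-> shift cm",t.round(2),"roll %.1f"%r)
E
python3 -c "
from h import *
go(570,-211,340,72.7)"
```

```text
clk 0.15 at [201.2 591.6 404.1] yaw 71.2 F [ 0.3 -0.2  0.1] op 1.003 -> shift cm [-64.1   60.76   6.48] roll -1.5
```

```bash
python3 -m creep '100 -64.1 60.8 2 -1.5;100 -64.1 60.8 2 -1.5;100 -64.1 60.8 2 -1.5;100 -64.1 60.8 2 -1.5;100 -64.1 60.8 2 -1.5;100 -64.1 60.8 2 -1.5;100 -64.1 60.8 2 -1.5;100 -64.1 60.8 2 -1.5;100 -64.1 60.8 2 -1.5;100 -64.1 60.8 2 -1.5;100 -64.1 60.8 2 -1.5;100 -64.1 60.8 2 -1.5;100 -64.1 60.8 6.5 -1.5;100 -64.1 60.8 6.5 -1.5;100 -64.1 60.8 6.5 -1.5;100 -64.1 60.8 6.5 -1.5;100 -64.1 60.8 6.5 -1.5;100 -64.1 60.8 6.5 -1.5;100 -64.1 60.8 6.5 -1.5;100 -64.1 60.8 6.5 -1.5' 20
python3 - <<'E'
from h import *
go(570,-211,266,72.7)
grab("wrist","1")
E
```

```text
clock: 2.15
eef_pos: [570.1, -211.7, 339.0]
tcp_rot: [-3.14, 0.001, 1.268]
contact_force: [-1.0, 0.3, 0.7]
opening: 1.002
clk 2.15 at [ 570.1 -211.7  339. ] yaw 72.6 F [-1.   0.3  0.7] op 1.002 -> shift cm [ 0.07 -0.02  7.3 ] roll -0.1
```

View pics/wrist1.png

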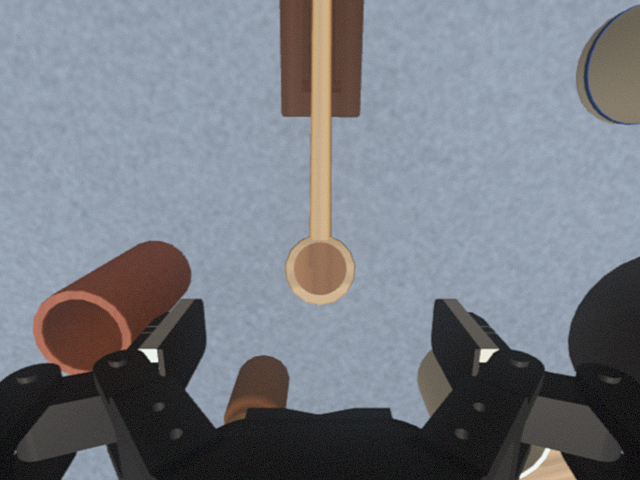

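Run:
```python
from h import *
p,d,i=load("wrist","1")
print("bowl",plane(i,320,270,119).round(1), dep(i,320,270,d[270,320]).round(1))
for u,v in((36,325),(133,335),(85,295),(85,372)): print(plane(i,u,v,110).round(1), d[v,u])
```

```text
bowl [ 571.5 -212.2  119. ] [ 571.1 -212.1  120.3]
[ 557.6 -380.3  110. ] 220.76291
[ 580.3 -329.3  110. ] 224.44737
[ 549.1 -344.6  110. ] 213.81317
[ 594.3 -367.3  110. ] 98.955246
```

```bash
python3 -m creep '100 0 0 4 0;100 0 0.1 7.3 0;100 0 0.1 7.3 0;100 0 0.1 7.3 0;0 0 0.1 7.3 0;0 0 0.1 7.3 0;0 0 0.1 7.3 0;0 0 0.1 7.3 0;0 0 0.1 7.3 0;0 0 0.1 7.3 0;0 0 0.1 7.3 0;0 0 0.1 7.3 0' 20
python3 - <<'E'
from h import *
go(571,-212,340,72.7)
E
```

```text
clock: 3.4
eef_pos: [571.1, -211.3, 266.5]
tcp_rot: [-3.141, 0.001, 1.269]
contact_force: [2.1, -0.2, 2.0]
opening: 0.43
clk 3.40 at [ 571.1 -211.3  266.5] yaw 72.7 F [ 2.1 -0.2  2. ] op 0.430 -> shift cm [-0.08  0.01 -7.35] roll -0.0
```

```bash
python3 -m creep '0 0 0 -1 0;0 0 0 -3 0;0 0 0 -6 0;0 0 0 -9 0;0 0 0 -11.5 0;0 0 0 -11.5 0;0 0 0 -11.5 0;0 0 0 -11.5 0;0 0 0 -11.5 0'
python3 - <<'E'
from h import *
go(571,-212,380,72.7)
grab("wrist","2");grab("side","2")
import cv2
p,_,_=load("side","2"); cv2.imwrite("pics/side2c.png",cv2.resize(p[120:400,260:600],None,fx=2.1,fy=2.1))
E
```

```text
clock: 4.3
eef_pos: [570.7, -211.1, 380.2]
tcp_rot: [-3.139, 0.001, 1.269]
contact_force: [-0.0, -0.2, -0.7]
opening: 0.434
clk 4.30 at [ 570.7 -211.1  380.2] yaw 72.7 F [-0.  -0.2 -0.7] op 0.434 -> shift cm [-0.08  0.06  0.02] roll -0.0
```

View pics/wrist2.png

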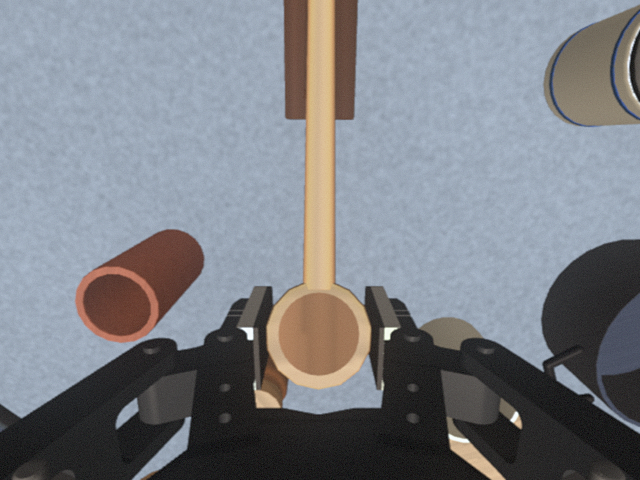

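View pics/side2c.png

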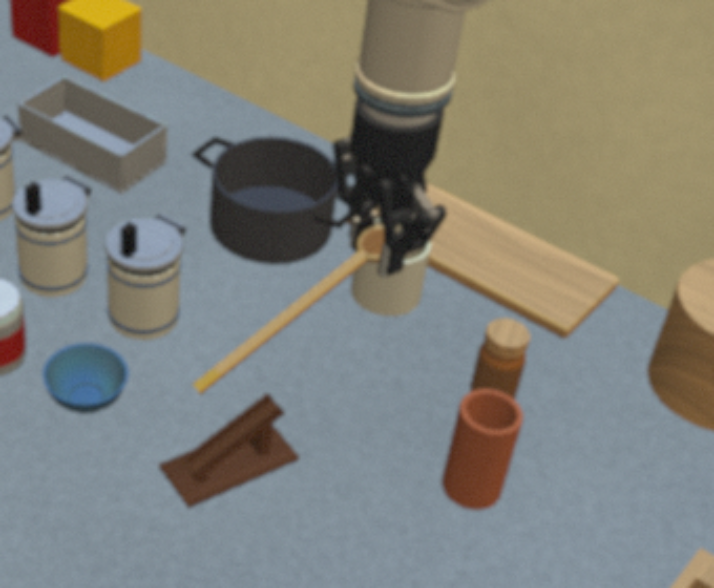

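```bash
cat > sp.py <<'E'
from h import *
def spoon(t):
    p,d,i=load("wrist",t)
    import cv2
    h=cv2.cvtColor(p,cv2.COLOR_BGR2HSV).astype(int)
    pts=[]
    for v in range(10,276,5):
        row=[u for u in range(290,350) if 8<h[v,u,0]<28 and h[v,u,1]>60 and h[v,u,2]>120 and 0<d[v,u]<330]
        if row: 
            u=int(np.median(row)); pts.append(dep(i,u,v,d[v,u]))
    x=np.array(pts); mu=x.mean(0); s=np.linalg.svd(x-mu)[2][0]; s*=np.sign(s[2])
    a=np.arcsin(s[2]); print("n",len(x),"z",x[:,2].min().round(1),x[:,2].max().round(1),"slope %.1f yaw %.1f"%(np.degrees(a),np.degrees(np.arctan2(s[1],s[0]))),"pt",mu.round(1))
    return mu,s
E
python3 -c "
from sp import *
spoon('2')"
```

```text
n 54 z 172.3 223.7 slope 27.2 yaw -17.7 pt [ 507.5 -191.8  199.4]
```

```bash
python3 -c "
from h import *
go(744.5,-410.3,392,72.5)"
```

```text
clk 4.40 at [ 570.9 -211.1  380.5] yaw 72.7 F [ 1.2  0.3 -0.1] op 0.432 -> shift cm [-13.85  22.5   -1.2 ] roll 0.2
```

```bash
python3 -m creep '0 -2 3 -1.2 0;0 -5 7 -1.2 0;0 -7.5 11.5 -1.2 0;0 -10 16 -1.2 0;0 -12.3 20 -1.2 0;0 -13.4 22 -1.2 0;0 -13.85 22.5 -1.2 0;0 -13.85 22.5 -1.2 0;0 -13.85 22.5 -1.2 0;0 -13.85 22.5 -1.2 0'
python3 - <<'E'
from sp import *
go(744.5,-410.3,392,72.5)
grab("wrist","3");grab("side","3")
import cv2
spoon("3")
p,_,_=load("side","3"); cv2.imwrite("pics/side3c.png",cv2.resize(p[120:400,300:640],None,fx=2.1,fy=2.1))
E
```

```text
clock: 5.4
eef_pos: [744.0, -409.3, 392.5]
tcp_rot: [-3.139, 0.0, 1.269]
contact_force: [-0.3, 0.0, -0.8]
opening: 0.432
clk 5.40 at [ 744.  -409.3  392.5] yaw 72.7 F [-0.3  0.  -0.8] op 0.432 -> shift cm [-0.08  0.08  0.05] roll 0.2
n 54 z 185.5 236.0 slope 27.2 yaw -17.7 pt [ 680.9 -390.   211.5]
```

View pics/wrist3.png

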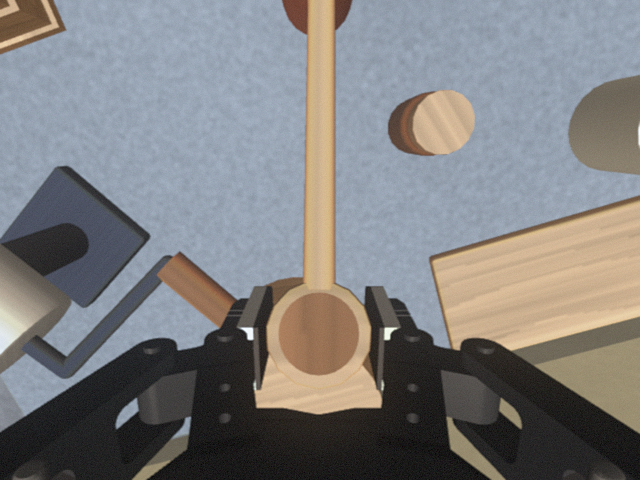

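View pics/side3c.png

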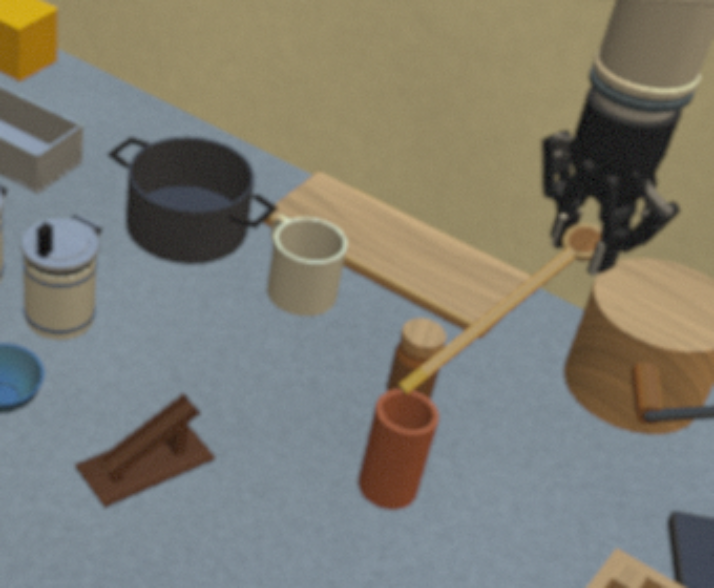

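```bash
cat > arc.py <<'E'
import numpy as np
def tab(L=215,m=2):
    for a in (27,30,33,36,40,44,48,52,56,60,64,67,70,73):
        r=np.radians(a); sf=-23+6*np.sin(r)+0.5
        zf=110-((23-sf)*np.tan(r)-6/np.cos(r)-m); zf=max(zf,8+6*np.cos(r))
        print(a,"foot s %.1f z %.1f"%(sf,zf),"grip s %.1f z %.1f tcpz %.1f"%(sf+L*np.cos(r),zf+L*np.sin(r),zf+L*np.sin(r)+153.6))
tab()
E
python3 arc.py
```

```text
27 foot s -19.8 z 96.9 grip s 171.8 z 194.5 tcpz 348.1
30 foot s -19.5 z 94.4 grip s 166.7 z 201.9 tcpz 355.5
33 foot s -19.2 z 91.7 grip s 161.1 z 208.8 tcpz 362.4
36 foot s -19.0 z 88.9 grip s 155.0 z 215.3 tcpz 368.9
40 foot s -18.6 z 84.9 grip s 146.1 z 223.1 tcpz 376.7
44 foot s -18.3 z 80.4 grip s 136.3 z 229.8 tcpz 383.4
48 foot s -18.0 z 75.4 grip s 125.8 z 235.2 tcpz 388.8
52 foot s -17.8 z 69.6 grip s 114.6 z 239.0 tcpz 392.6
56 foot s -17.5 z 62.6 grip s 102.7 z 240.9 tcpz 394.5
60 foot s -17.3 z 54.2 grip s 90.2 z 240.4 tcpz 394.0
64 foot s -17.1 z 43.5 grip s 77.1 z 236.7 tcpz 390.3
67 foot s -17.0 z 33.2 grip s 67.0 z 231.1 tcpz 384.7
70 foot s -16.9 z 20.0 grip s 56.7 z 222.1 tcpz 375.7
73 foot s -16.8 z 9.8 grip s 46.1 z 215.4 tcpz 369.0
```

```bash
python3 -m creep '0 0 -0.5 0 0;0 0 -0.7 1.5 0;0 0 -0.7 3 0;0 0 -0.7 4 0;0 0 -0.7 4.2 0;0 0 -0.7 4.2 0;0 0 -0.7 4.2 0'
python3 - <<'E'
from sp import *
go(737,-407,350)
grab("wrist","4");grab("side","4")
import cv2
spoon("4")
p,_,_=load("side","4"); cv2.imwrite("pics/side4c.png",cv2.resize(p[240:400,420:620],None,fx=3.5,fy=3.5))
E
```

```text
clock: 6.2
eef_pos: [737.7, -407.5, 351.1]
tcp_rot: [-3.14, 0.001, 1.269]
contact_force: [1.3, -0.4, 0.6]
opening: 0.435
clk 6.20 at [ 737.7 -407.5  351.1] yaw 72.7 F [ 1.3 -0.4  0.6] op 0.435 -> shift cm [ 0.03 -0.08  0.11] roll 0.0
n 54 z 143.4 193.8 slope 27.3 yaw -17.8 pt [ 674.7 -388.3  169.9]
```

View pics/side4c.png

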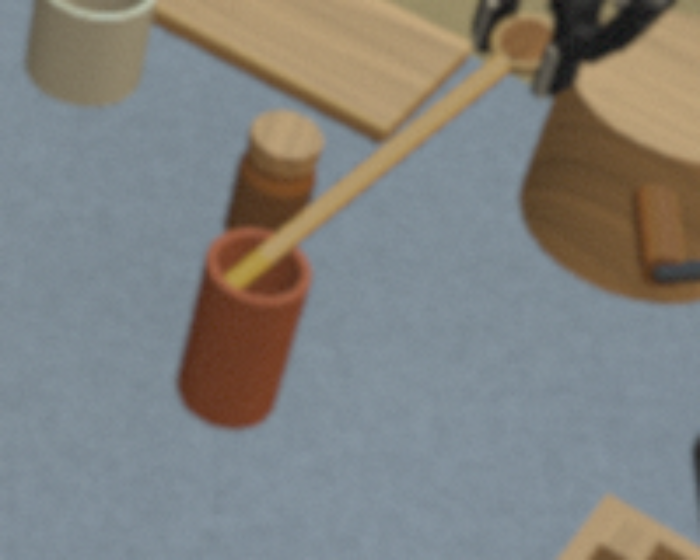

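```bash
python3 -m creep '0 0 -0.5 0 0;0 0 -0.8 -0.1 0;0 0 -1.1 -0.3 0;0 0 -1.4 -0.6 0;0 0 -1.7 -1.0 0;0 0 -2.0 -1.4 0;0 0 -2.4 -1.8 0;0 0 -2.7 -2.2 0;0 0 -3.0 -2.5 0;0 0 -3.0 -2.5 0'
python3 - <<'E'
from sp import *
go(737,-407,350)
grab("wrist","5");grab("side","5")
import cv2
try: spoon("5")
except Exception as e: print(e)
p,_,_=load("side","5"); cv2.imwrite("pics/side5c.png",cv2.resize(p[220:400,400:620],None,fx=3.2,fy=3.2))
E
```

```text
clock: 7.3
eef_pos: [708.6, -398.5, 377.3]
tcp_rot: [-3.141, 0.001, 1.269]
contact_force: [1.4, -0.4, 0.9]
opening: 0.435
clk 7.30 at [ 708.6 -398.5  377.3] yaw 72.7 F [ 1.4 -0.4  0.9] op 0.435 -> shift cm [0.03 2.96 2.73] roll 0.0
n 54 z 120.1 215.0 slope 39.7 yaw -17.0 pt [ 643.7 -379.8  173.5]
```

View pics/side5c.png

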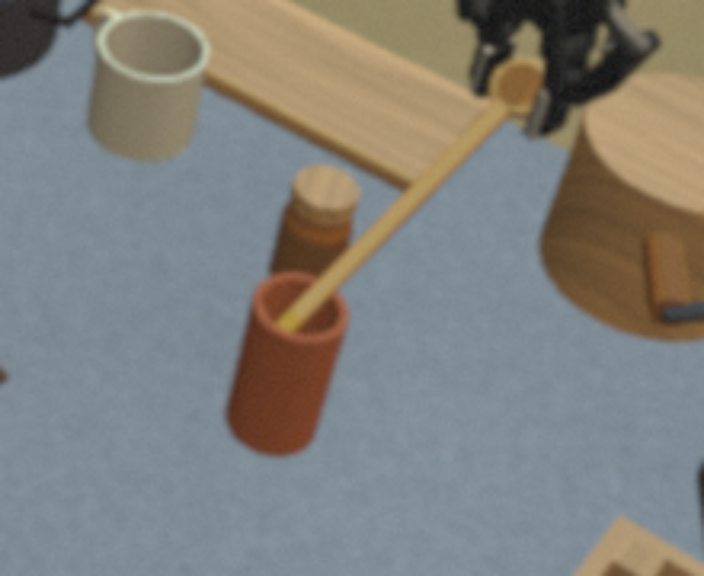

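```bash
python3 -m creep '0 0 -0.5 -0.35 0;0 0 -0.9 -0.6 0;0 0 -1.4 -0.9 0;0 0 -1.95 -1.15 0;0 0 -2.5 -1.35 0;0 0 -3.1 -1.5 0;0 0 -3.7 -1.6 0;0 0 -4.3 -1.7 0;0 0 -4.9 -1.7 0;0 0 -5.5 -1.7 0;0 0 -6.1 -1.5 0;0 0 -6.8 -1.3 0;0 0 -6.8 -1.3 0'
python3 - <<'E'
from sp import *
go(737,-407,350)
grab("side","6")
import cv2
p,_,_=load("side","6"); cv2.imwrite("pics/side6c.png",cv2.resize(p[200:400,380:620],None,fx=3.,fy=3.))
E
```

```text
clock: 8.7
eef_pos: [643.0, -378.1, 389.0]
tcp_rot: [-3.139, 0.001, 1.269]
contact_force: [0.3, 0.2, -0.7]
opening: 0.434
clk 8.70 at [ 643.  -378.1  389. ] yaw 72.7 F [ 0.3  0.2 -0.7] op 0.434 -> shift cm [0.03 9.84 3.87] roll 0.0
```

View pics/side6c.png

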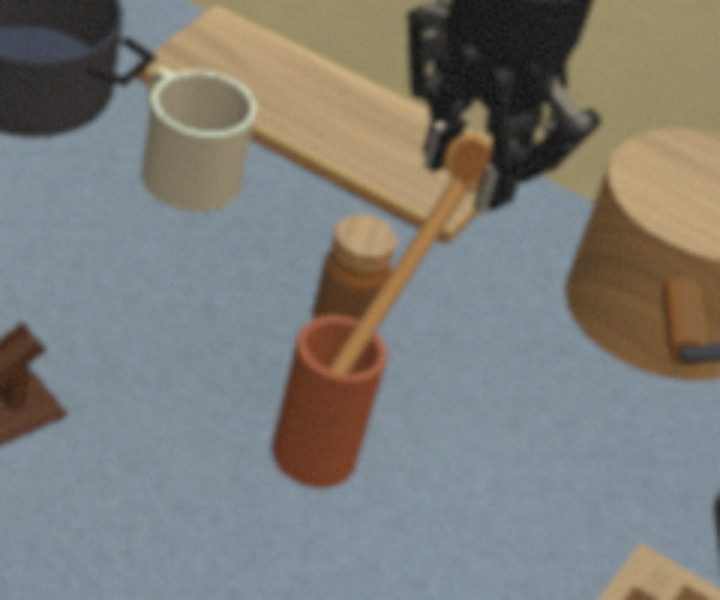

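```bash
python3 -m creep '0 0 -0.5 0.15 0;0 0 -1.0 0.4 0;0 0 -1.5 0.8 0;0 0 -2.0 1.3 0;0 0 -2.5 1.7 0;0 0 -3.05 2.0 0;0 0 -3.05 2.0 0;0 0 -3.05 2.0 0'
python3 - <<'E'
from sp import *
go(737,-407,350)
grab("side","7")
import cv2
p,_,_=load("side","7"); cv2.imwrite("pics/side7c.png",cv2.resize(p[200:400,380:620],None,fx=3.,fy=3.))
E
```

```text
clock: 9.55
eef_pos: [614.2, -369.1, 369.3]
tcp_rot: [-3.139, 0.001, 1.269]
contact_force: [0.9, 0.2, -0.2]
opening: 0.433
clk 9.55 at [ 614.2 -369.1  369.3] yaw 72.7 F [ 0.9  0.2 -0.2] op 0.433 -> shift cm [ 0.04 12.85  1.9 ] roll 0.0
```

View pics/side7c.png

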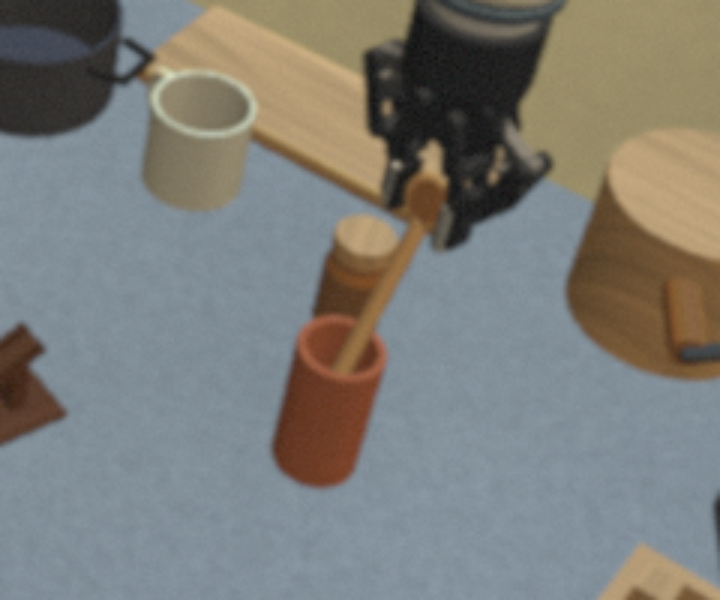

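```bash
python3 -m creep '60 0 0 0 0;100 0 0 0 0;100 0 0 0 0;100 0 0 0 0;100 0 0 0 0;100 0 0 0 0;100 0 0 -1 0;100 0 0 -3 0;100 0 0 -6 0;100 0 0 -9 0;100 0 0 -9 0'
python3 - <<'E'
from sp import *
go(536.6-25,326+6.5,420,75.9)
grab("side","8")
import cv2
p,_,_=load("side","8"); cv2.imwrite("pics/side8c.png",cv2.resize(p[200:400,380:620],None,fx=3.,fy=3.))
E
```

```text
clock: 10.7
eef_pos: [615.3, -369.6, 465.6]
tcp_rot: [3.135, 0.003, 1.269]
contact_force: [0.8, 0.2, 0.3]
opening: 0.999
clk 10.70 at [ 615.3 -369.6  465.6] yaw 72.7 F [0.8 0.2 0.3] op 0.999 -> shift cm [ 63.97 -30.8    4.2 ] roll -3.2
```

View pics/side8c.png

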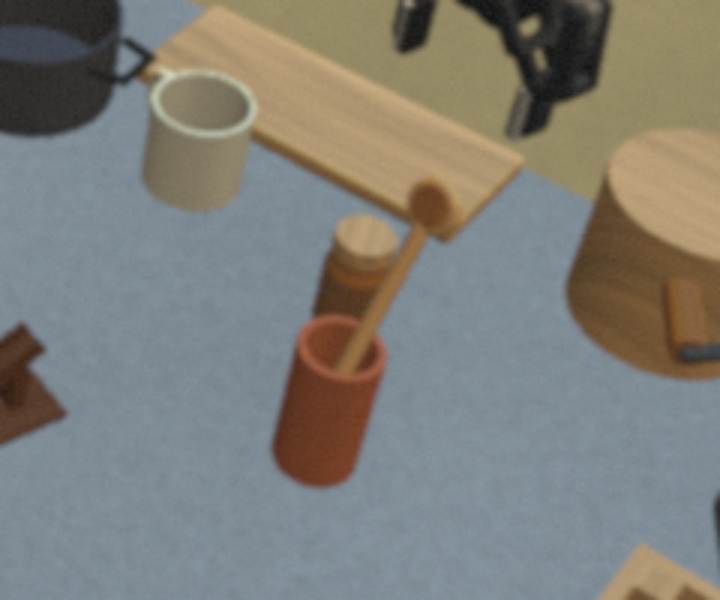

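```bash
python3 -m creep '100 64 -30.8 0 -3.2;100 64 -30.8 0 -3.2;100 64 -30.8 0 -3.2;0 64 -30.8 0 -3.2;0 64 -30.8 0 -3.2;0 64 -30.8 0 -3.2;0 64 -30.8 0 -3.2;0 64 -30.8 0 -3.2;0 64 -30.8 0 -3.2;0 64 -30.8 0 -3.2;0 64 -30.8 6 -3.2;0 64 -30.8 9 -3.2;0 64 -30.8 9 -3.2;0 64 -30.8 9 -3.2;0 64 -30.8 9 -3.2;0 64 -30.8 9 -3.2;0 64 -30.8 9 -3.2;0 64 -30.8 9 -3.2;0 64 -30.8 9 -3.2;0 64 -30.8 9 -3.2' 40
python3 - <<'E'
from sp import *
go(511,332.3,330,75.9)
grab("wrist","9")
i=load("wrist","9")[2]
print(proj(i,(511,332.3,147)))
E
```

```text
clock: 12.75
eef_pos: [511.8, 332.1, 371.4]
tcp_rot: [3.138, 0.002, 1.323]
contact_force: [-0.4, -0.2, 0.2]
opening: 0.001
clk 12.75 at [511.8 332.1 371.4] yaw 75.8 F [-0.4 -0.2  0.2] op 0.001 -> shift cm [ 0.01 -0.1   4.14] roll -0.1
(np.float64(320.5906944678836), np.float64(261.0812966301508))
```

View pics/wrist9.png

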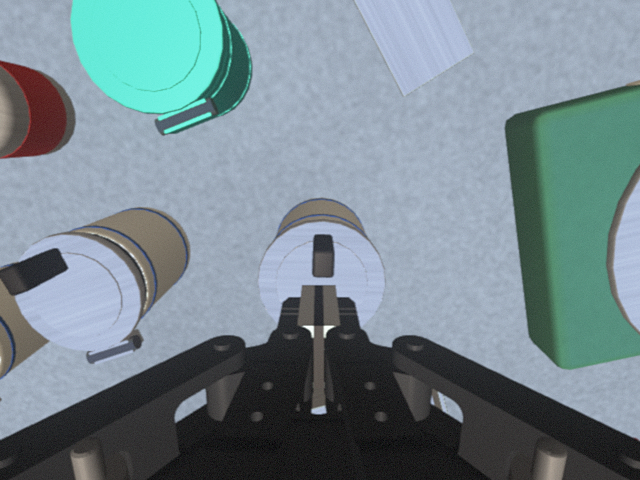

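```bash
python3 -m creep '0 0 0 2 0;0 0 0 4 0;0 0 -0.1 4.6 0;0 0 -0.1 4.6 0;0 0 -0.1 4.6 0'
python3 -c "
from h import *
go(511,332.3,320.4,75.9)"
python3 -m creep '0 0 0 0.2 0;0 0 0 0.4 0;0 0 0 0.5 0;0 0 0 0.6 0;0 0 0 0.6 0;0 0 0 0.6 0'
```

```text
clock: 13.3
eef_pos: [511.2, 332.4, 326.1]
tcp_rot: [3.137, 0.001, 1.323]
contact_force: [-1.4, -0.1, 0.2]
opening: 0.0
clk 13.30 at [511.2 332.4 326.1] yaw 75.8 F [-1.4 -0.1  0.2] op 0.000 -> shift cm [-0.01 -0.02  0.57] roll -0.1
clock: 13.9
eef_pos: [511.3, 332.4, 320.3]
tcp_rot: [3.137, 0.001, 1.323]
contact_force: [-0.9, 0.3, 2.5]
opening: 0.004
```

```bash
python3 -m creep '0 0 0 0.1 0;0 0 0 0.1 0;0 0 0 0.1 0'; python3 -m creep '0 0 0 0.1 0;0 0 0 0.1 0;0 0 0 0.1 0'
```

```text
clock: 14.2
eef_pos: [511.3, 332.4, 319.3]
tcp_rot: [3.137, 0.001, 1.323]
contact_force: [-0.5, -0.7, 2.7]
opening: -0.0
clock: 14.5
eef_pos: [511.3, 332.4, 318.3]
tcp_rot: [3.137, 0.001, 1.323]
contact_force: [-1.8, -0.3, 3.1]
opening: -0.003
```

```bash
python3 -m creep '0 0 0 0.1 0;0 0 0 0.2 0;0 0 0 0.2 0;0 0 0 0.2 0'; python3 -m creep '0 0 0 0.1 0;0 0 0 0.2 0;0 0 0 0.2 0;0 0 0 0.2 0'
```

```text
clock: 14.9
eef_pos: [511.3, 332.4, 316.4]
tcp_rot: [3.137, 0.001, 1.323]
contact_force: [-2.2, -0.1, 4.6]
opening: -0.0
clock: 15.3
eef_pos: [511.3, 332.5, 314.4]
tcp_rot: [3.137, 0.001, 1.323]
contact_force: [-2.9, -0.8, 6.2]
opening: -0.003
```

```bash
python3 -m creep '0 0 0 -1 0;0 0 0 -3 0;0 0 0 -5 0;0 0 0 -5 0'
python3 -c "
from h import *
go(479.4,165.2,326,75.9)"
```

```text
clock: 15.7
eef_pos: [511.9, 333.0, 367.3]
tcp_rot: [3.134, -0.003, 1.323]
contact_force: [0.9, 0.7, -0.0]
opening: 0.002
clk 15.70 at [511.9 333.  367.3] yaw 75.8 F [ 0.9  0.7 -0. ] op 0.002 -> shift cm [-17.08   0.93   4.09] roll -0.1
```

```bash
python3 -m creep '0 -4 0.2 0 0;0 -9 0.5 0 0;0 -14 0.8 0 0;0 -17 0.9 0 0;0 -17.1 0.9 1 0;0 -17.1 0.9 3 0;0 -17.1 0.9 4.1 0;0 -17.1 0.9 4.1 0;0 -17.1 0.9 4.1 0;0 -17.1 0.9 4.1 0'
python3 -m creep '0 0 0 0.2 0;0 0 0 0.4 0;0 0 0 0.5 0;0 0 0 0.5 0;0 0 0 0.5 0'
python3 -c "
from h import *
go(479.4,165.2,320.4,75.9)"
```

```text
clock: 16.7
eef_pos: [479.4, 165.5, 326.3]
tcp_rot: [3.133, -0.003, 1.324]
contact_force: [1.0, 1.2, 0.7]
opening: 0.004
clock: 17.2
eef_pos: [479.4, 165.5, 321.3]
tcp_rot: [3.133, -0.003, 1.324]
contact_force: [1.0, -0.1, 0.5]
opening: 0.001
clk 17.20 at [479.4 165.5 321.3] yaw 75.9 F [ 1.  -0.1  0.5] op 0.001 -> shift cm [-0.03  0.    0.09] roll -0.0
```

```bash
python3 -m creep '0 0 0 0.1 0;0 0 0 0.1 0'; python3 -m creep '0 0 0 0.05 0;0 0 0 0.05 0'
```

```text
clock: 17.4
eef_pos: [479.5, 165.5, 320.5]
tcp_rot: [3.133, -0.003, 1.324]
contact_force: [-0.2, -0.4, 0.5]
opening: -0.001
clock: 17.6
eef_pos: [479.6, 165.5, 320.4]
tcp_rot: [3.133, -0.003, 1.324]
contact_force: [-2.1, -0.8, 5.5]
opening: -0.002
```

```bash
python3 -m creep '0 0 0 0.05 0;0 0 0 0.05 0;0 0 0 0.05 0;0 0 0 0.05 0'
```

```text
clock: 18.0
eef_pos: [479.6, 165.5, 320.4]
tcp_rot: [3.133, -0.003, 1.324]
contact_force: [-3.6, -1.3, 7.7]
opening: 0.001
```

```bash
python3 -m creep '0 0 0 -1 0;0 0 0 -3 0;0 0 0 -5 0;0 0 0 -5 0'
python3 -c "
from h import *
go(500.1,42.1,325,75.9)"
```

```text
clock: 18.4
eef_pos: [480.0, 165.8, 373.2]
tcp_rot: [3.129, -0.006, 1.324]
contact_force: [-0.8, 0.4, -0.4]
opening: 0.001
clk 18.40 at [480.  165.8 373.2] yaw 75.9 F [-0.8  0.4 -0.4] op 0.001 -> shift cm [-11.53   4.92   4.82] roll -0.0
```

```bash
python3 -m creep '0 -4 1.7 0 0;0 -8 3.4 0 0;0 -11.5 4.9 0 0;0 -11.5 4.9 0.5 0;0 -11.5 4.9 2.5 0;0 -11.5 4.9 4.5 0;0 -11.5 4.9 4.8 0;0 -11.5 4.9 4.8 0;0 -11.5 4.9 4.8 0'
python3 -m creep '0 0 0 0.2 0;0 0 0 0.4 0;0 0 0 0.4 0;0 0 0 0.4 0'
python3 -c "
from h import *
go(500.1,42.1,320.4,75.9)"
```

```text
clock: 19.3
eef_pos: [500.3, 42.8, 325.8]
tcp_rot: [3.129, -0.006, 1.324]
contact_force: [0.5, 0.2, -0.4]
opening: -0.001
clock: 19.7
eef_pos: [500.3, 42.8, 321.9]
tcp_rot: [3.128, -0.006, 1.324]
contact_force: [0.2, -0.5, 0.2]
opening: 0.0
clk 19.70 at [500.3  42.8 321.9] yaw 75.9 F [ 0.2 -0.5  0.2] op 0.000 -> shift cm [-0.07 -0.01  0.15] roll -0.0
```

```bash
python3 -m creep '0 0 0 0.1 0;0 0 0 0.15 0;0 0 0 0.15 0'; python3 -m creep '0 0 0 0.05 0;0 0 0 0.05 0'
```

```text
clock: 20.0
eef_pos: [500.4, 42.8, 320.5]
tcp_rot: [3.128, -0.006, 1.324]
contact_force: [-0.7, -0.4, 0.5]
opening: 0.003
clock: 20.2
eef_pos: [500.4, 42.8, 320.4]
tcp_rot: [3.128, -0.006, 1.324]
contact_force: [-1.6, 0.2, 7.1]
opening: 0.002
```

```bash
python3 -m creep '0 0 0 0.05 0;0 0 0 0.05 0;0 0 0 0.05 0;0 0 0 0.05 0'; python3 -m creep '0 0 0 -1 0;0 0 0 -3 0;0 0 0 -5 0;0 0 0 -6 0;0 0 0 -6 0'
python3 -c "
from h import *
go(511,332.3,380,75.9)"
```

```text
clock: 20.6
eef_pos: [500.4, 42.8, 320.4]
tcp_rot: [3.128, -0.006, 1.324]
contact_force: [-3.4, 0.3, 7.6]
opening: -0.003
clock: 21.1
eef_pos: [500.0, 42.6, 381.9]
tcp_rot: [3.125, -0.007, 1.324]
contact_force: [0.7, -0.1, -0.9]
opening: 0.002
clk 21.10 at [500.   42.6 381.9] yaw 75.9 F [ 0.7 -0.1 -0.9] op 0.002 -> shift cm [28.36 -6.01  0.3 ] roll -0.0
```

```bash
python3 -m creep '0 5 -1.1 0 0;0 10 -2.2 0 0;45 15 -3.3 0 0;45 20 -4.4 0 0;45 25 -5.4 0 0;45 27.5 -5.9 0 0;45 28.4 -6 0.3 0;45 28.4 -6 1 0;45 28.4 -6 1 0;45 28.4 -6 1 0;45 28.4 -6 1 0'
python3 - <<'E'
from h import *
go(511,332.3,291,75.9)
grab("wrist","10")
i=load("wrist","10")[2]
print(proj(i,(511,332.3,147)))
E
```

```text
clock: 22.2
eef_pos: [511.5, 331.5, 373.1]
tcp_rot: [3.126, -0.007, 1.323]
contact_force: [0.4, 0.0, 1.5]
opening: 0.451
clk 22.20 at [511.5 331.5 373.1] yaw 75.8 F [0.4 0.  1.5] op 0.451 -> shift cm [ 0.01 -0.2   8.2 ] roll -0.1
(np.float64(318.23378902537365), np.float64(255.4539105873611))
```

View pics/wrist10.png

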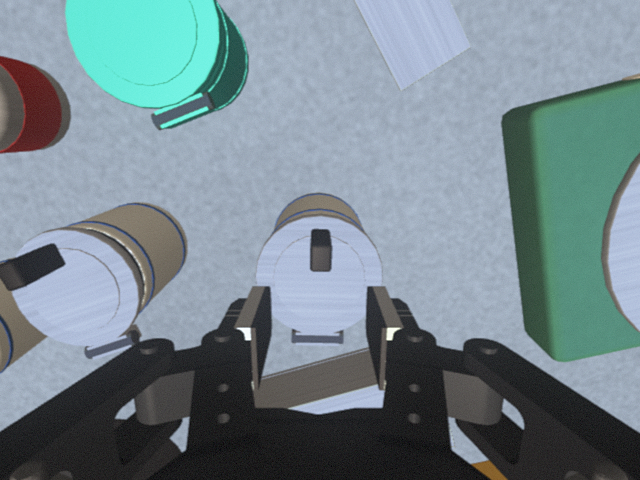

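```bash
python3 -m creep '45 0 -0.1 3 0;45 0 -0.1 6 0;45 0 -0.1 7.5 0;45 0 -0.1 8.2 0;45 0 -0.1 8.2 0;45 0 -0.1 8.2 0;0 0 -0.1 8.2 0;0 0 -0.1 8.2 0;0 0 -0.1 8.2 0;0 0 -0.1 8.2 0;0 0 -0.1 8.2 0;0 0 -0.1 8.2 0' 30
python3 - <<'E'
from h import *
go(511,332.3,291,75.9)
import numpy as np
g=np.array([-72,136-102]) # grasp local
x0=-72; z0=291-155-102
for a in range(0,61,5):
    r=np.radians(a); print(a,"y %.2f z %.2f"%((x0*np.cos(r)+z0*np.sin(r)-x0)/10, -(-x0*np.sin(r)+z0*np.cos(r)-z0)/10))
E
```

```text
clock: 23.45
eef_pos: [512.3, 332.4, 291.6]
tcp_rot: [3.124, -0.008, 1.323]
contact_force: [1.8, 1.2, 2.3]
opening: 0.137
clk 23.45 at [512.3 332.4 291.6] yaw 75.8 F [1.8 1.2 2.3] op 0.137 -> shift cm [-0.04 -0.13  0.06] roll -0.1
0 y 0.00 z -0.00
5 y 0.32 z -0.61
10 y 0.70 z -1.20
15 y 1.13 z -1.75
20 y 1.60 z -2.26
25 y 2.11 z -2.72
30 y 2.66 z -3.14
35 y 3.25 z -3.51
40 y 3.87 z -3.83
45 y 4.51 z -4.10
50 y 5.18 z -4.30
55 y 5.86 z -4.45
60 y 6.54 z -4.54
```

```bash
python3 -m creep '0 0 0.15 -0.3 0;0 0 0.32 -0.6 0;0 0 0.5 -0.9 0;0 0 0.7 -1.2 0;0 0 0.9 -1.5 0;0 0 1.13 -1.75 0;0 0 1.36 -2.0 0;0 0 1.6 -2.26 0;0 0 1.6 -2.26 0'
python3 - <<'E'
from h import *
go(511,332.3,291,75.9)
grab("wrist","11"); grab("side","11")
import cv2
p,_,_=load("side","11"); cv2.imwrite("pics/side11c.png",cv2.resize(p[100:280,180:400],None,fx=3.2,fy=3.2))
E
```

```text
clock: 24.35
eef_pos: [527.7, 328.1, 314.8]
tcp_rot: [3.124, -0.008, 1.323]
contact_force: [0.2, 2.7, -5.1]
opening: 0.137
clk 24.35 at [527.7 328.1 314.8] yaw 75.8 F [ 0.2  2.7 -5.1] op 0.137 -> shift cm [-0.03 -1.77  2.35] roll -0.1
```

View pics/side11c.png

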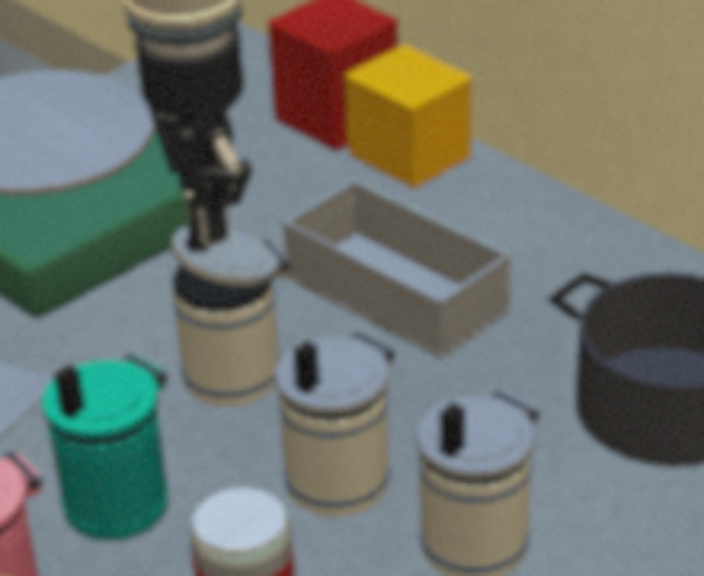

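View pics/wrist11.png

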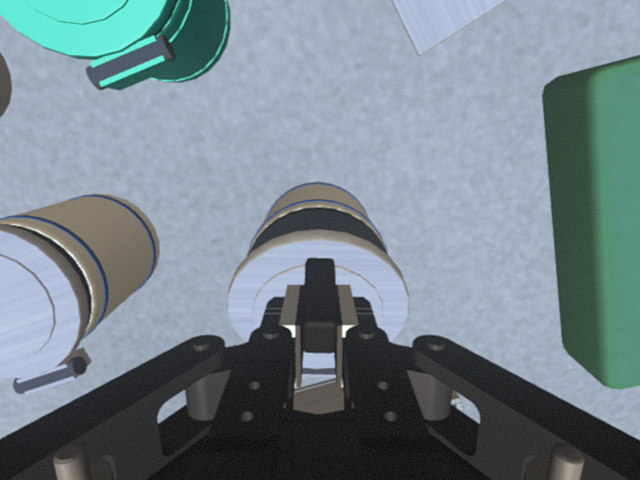

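```bash
python3 -m creep '0 0 0.25 -0.23 0;0 0 0.51 -0.46 0;0 0 0.78 -0.67 0;0 0 1.06 -0.88 0;0 0 1.35 -1.07 0;0 0 1.65 -1.25 0;0 0 1.96 -1.41 0;0 0 2.27 -1.57 0;0 0 2.6 -1.7 0;0 0 2.91 -1.84 0;0 0 3.24 -1.94 0;0 0 3.58 -2.04 0;0 0 3.58 -2.04 0'
python3 - <<'E'
from h import *
go(511,332.3,291,75.9)
grab("wrist","12"); grab("side","12")
import cv2
p,_,_=load("side","12"); cv2.imwrite("pics/side12c.png",cv2.resize(p[100:280,180:400],None,fx=3.2,fy=3.2))
E
```

```text
clock: 25.75
eef_pos: [562.3, 319.0, 335.7]
tcp_rot: [3.124, -0.008, 1.323]
contact_force: [-2.4, -0.5, -4.7]
opening: 0.14
clk 25.75 at [562.3 319.  335.7] yaw 75.8 F [-2.4 -0.5 -4.7] op 0.140 -> shift cm [-0.01 -5.37  4.37] roll -0.1
```

View pics/side12c.png

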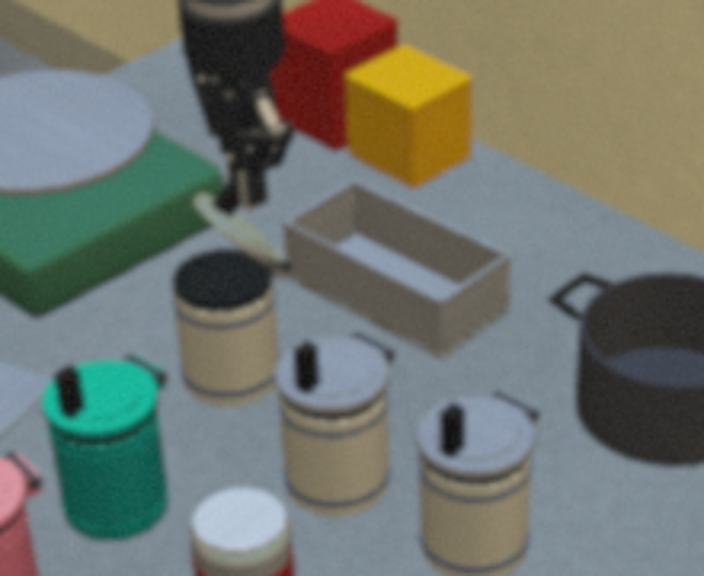

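View pics/wrist12.png

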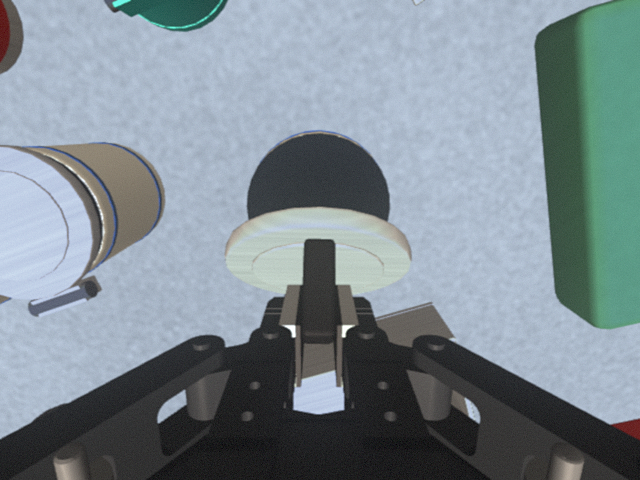

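Run:
```python
from h import *
p,d,i=load("wrist","12")
pts=[dep(i,u,v,d[v,u]) for v in range(240,282,2) for u in list(range(250,298,2))+list(range(342,390,2)) if 0<d[v,u]<300]
x=np.array(pts); m=np.median(x[:,2]); x=x[abs(x[:,2]-m)<30]; n=np.linalg.svd(x-x.mean(0),full_matrices=False)[2][2]; n*=np.sign(n[2])
print(len(x),x.mean(0).round(1),n.round(3),"tilt",np.degrees(np.arccos(n[2])).round(1))
grab("top","13");grab("side","13")
import cv2
a=load("top")[0];b=load("top","13")[0]
cv2.imwrite("pics/cmp.png",np.hstack([a[100:380,140:500],b[100:380,140:500]]))
p=load("side","13")[0]; cv2.imwrite("pics/side13c.png",cv2.resize(p[200:400,380:620],None,fx=3.,fy=3.))
```

```text
1004 [550.7 322.8 151.8] [ 0.695 -0.194  0.692] tilt 46.2
```

View pics/cmp.png

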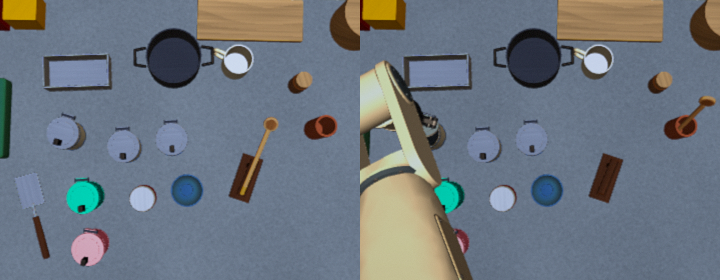

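View pics/side13c.png

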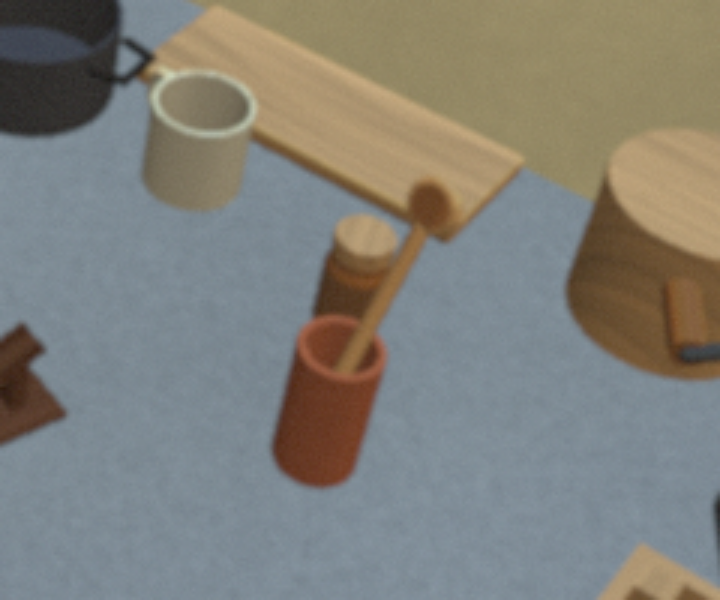

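```bash
python3 -m creep '0 0 0.34 -0.08 0;0 0 0.68 -0.15 0;0 0 0.95 -0.2 0;0 0 0.95 -0.2 0;0 0 0.95 -0.2 0;0 0 0.95 -0.2 0'
python3 - <<'E'
from h import *
go(511,332.3,291,75.9)
grab("wrist","14")
p,d,i=load("wrist","14")
pts=[dep(i,u,v,d[v,u]) for v in range(215,282,2) for u in list(range(250,298,2))+list(range(342,390,2)) if 0<d[v,u]<300]
x=np.array(pts); m=np.median(x[:,2]); x=x[abs(x[:,2]-m)<30]; n=np.linalg.svd(x-x.mean(0),full_matrices=False)[2][2]; n*=np.sign(n[2])
print(len(x),n.round(3),"tilt",np.degrees(np.arccos(n[2])).round(1))
E
```

```text
clock: 26.55
eef_pos: [571.2, 316.8, 337.7]
tcp_rot: [3.123, -0.008, 1.323]
contact_force: [-1.2, -2.4, -5.4]
opening: 0.133
clk 26.55 at [571.2 316.8 337.7] yaw 75.8 F [-1.2 -2.4 -5.4] op 0.133 -> shift cm [-0.   -6.3   4.56] roll -0.1
1361 [ 0.726 -0.2    0.658] tilt 48.9
```

View pics/wrist14.png

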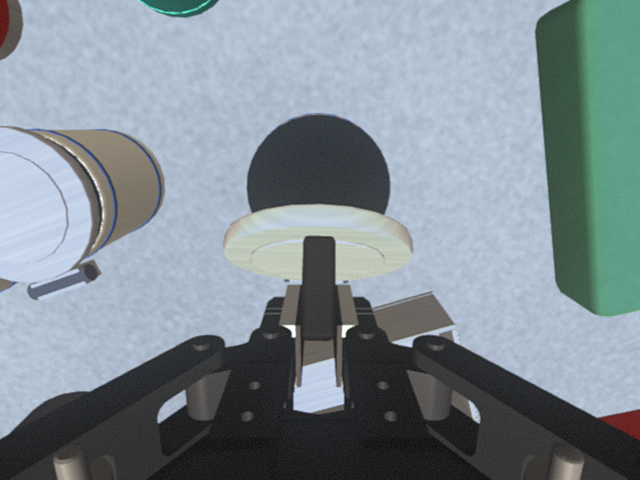

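```bash
python3 -c "
from rig import *
print(sign_off())"
```

```text
the job is handed in; nothing more can be done
None
```

I handed the job in at 26.6 s. The spoon is in the crock and the leftmost canister's lid is held open by its tab.

- **Spoon:** I held it across its bowl, turned it upright against the inside of the crock and let go. A later side view shows it still standing brass end down, leaning on the rim.
- **Tabs, pressed left to right:**
  - Left: sank about 6 mm as the force rose to 6.2 N, so it is the loose one.
  - Middle: did not give at 7.7 N.
  - Right: did not give at 7.6 N.
- **Lid:** I pinched the loose lid's tab with 30 N and swung it open. It is at about 57° by hinge geometry. A plane fitted to the depth picture gave only 49°, and those points include the lid's edge. Both are above the required 40°.
- **Rest of the table:** A top view taken just before the last few degrees of lift shows the two tight lids shut. The other items I could see look where they were, by eye. In that picture the arm hides the spatula and part of the turquoise and pink canisters, so I did not confirm those.

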